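# Close up the damper service case

### The arm

A 7-joint arm with a two-finger parallel gripper is mounted at the origin on the work surface. World frame = base frame: x ahead of the robot, y to its left, z up, the work surface at z = 0. Lengths are in mm, angles in rad, forces in N, time in s.
With the tool pointing down it reaches from about 400 to 875 mm from the base axis. Payload 4.4 kg.
Tool frame: the origin (TCP) lies at the very end of the fingers, on their centre line; the grasp point (between the pads) lies 19 mm behind it; z points along the fingers, y is the direction in which the jaws open and shut (so a half turn about z gives the same grasp; the last joint's range is limited). The gripper opens to 85 mm and grips with 20 to 120 N. Pads are 22 mm wide; open, the fingers measure 114 mm over their backs; the gripper's body (76 mm by 85 mm) begins 54 mm behind the grasp point. The pads swing forward as they close: fully open they stand 13 mm farther back than shut.
Start: joints at [1.176, 0.628, 0.038, 1.517, -0.027, 0.996, -0.02], TCP at [209.919, -615.185, 210.713] pointing down, gripper open.
Joint ranges: [-3.06, 3.06], [-0.37, 2.12], [-1.25, 1.32], [0.18, 2.47], [-1.1, 4.24], [0.23, 1.98], [-2.94, 2.94]. Speed limits (rad/s): [2.57, 2.57, 3.14, 3.14, 3.14, 3.14, 3.14].

### API

Orientations are given as [roll, pitch, yaw] about the fixed x, y, z axes, in that order (R = Rz(yaw) Ry(pitch) Rx(roll)).
In Python, from cell import ctrl gives the robot as it stands.
- The arm moves only by the shell command python3 -m crank 'ROWS' [OPENING]. ROWS is JSON, a list that holds one entry, the list of rows, each a list of 6 numbers: the shift along the tool's x, y, z in units of 30 mm (1.0 is 30 mm), then the turn, a rotation vector about the tool's x, y, z in units of 6 degrees (1.0 is 6 degrees). In form: [[[tx, ty, tz, rx, ry, rz], ...]]. A call has 1 to 12 rows; each row shifts and turns the pose as measured when the row begins, along the tool's axes as they then stand; what a row does not reach is not made up. A row lasts 1/12 s, in which the tool goes at most 41.7 mm and 7.16 degrees, less where a joint would pass 70% of its speed; a pose out of reach is approached as far as the arm can. A call is refused whole if a number of a shift passes 1 or a number of a turn 1, either way. A call with a gripper value outside its range is refused whole. OPENING is the gripper command: -1 is fully open, 1 is shut, values between are in proportion, set as the call begins (- or left out, the last holds). The fingers move at their own pace and stop on an object; the grip force is fixed at half the most. Time passes only in rows, so rows that do not move let the fingers close. It gives the time, the measured TCP pose, the force and the opening at its end, in the units of the state.
- ctrl.read_state(): the state, without advancing time (a new reading comes with each control period).
- ctrl.get_image(name): name is "side" or "top" or "wrist"; returns a dict with "color" (384x512x3 uint8, red, green, blue), "depth" (384x512 float32, mm along the optical axis (not along the pixel's ray), 0 where there is no reading), "camera_matrix" (3x3 intrinsics, pixels), "R" (3x3) and "t" (3): a world point X has camera coordinates R X + t. Camera axes: x right, y down, z forward; pixel columns grow to the right and rows downward; lengths in mm; the calibration is good to about 2 mm. A picture is of the moment at which its call begins.
- ctrl.finish_job(): hands the job in, once; it reports no verdict.
Trained networks look in a picture, given as the dict that the camera call returned (one of the last four; its "shot" number tells which), for a name from the list of things; names that differ only in an ending like _2 or _b are one class to them, and where a whole thing is asked for, a point or a joint stands for the part that bears it (a point fixed in the world has none). Each returns a list of dicts, best first, with "conf" (0 to 1); they miss things now and then, are a little off and sometimes report something else, mostly with a low value. They report only what shows in the picture. A call takes as long as a camera call. They do not tell look-alikes from the thing itself.
- ctrl.search_frame(query, picture): "extent" ([centre column, centre row, width, height] in pixels, round what is visible of it).
The state is a dict: "clock": time; "qpos": joint angles; "qd": joint speeds; "tau": joint torques, N m; "eef_pos": TCP position; "tool_rot": TCP orientation; "force": force on the tool from outside, world axes, zero at the start; "torque": the same for the moment, N m; "width": finger opening in mm.
Only numpy, scipy, OpenCV 4.12 (cv2) and the standard library are available. Lean on these libraries where they do the work, as an engineer would, in place of code of your own. Each camera call takes 0.05 s, during which the arm holds its last target. There are 200 camera calls.

### The job

One of the three dampers in the open service case has slipped along its cradle, away from its end stop: push it back fully home against the stop. Then swing the keeper bar down across the three rods and press it until it snaps into its catch, and lower the lid gently shut, without slamming it. Leave the other things on the bench where they are.

Things in the scene. Friction and masses are not known exactly. Their poses are not given: they have to be found in the camera images.
- case: open blue hard case, fixed to the bench: 325 mm (x) by 280 mm (y), rim 62 mm high, 5 mm walls and floor. Origin: centre of its underside; x runs along the dampers from their rod ends (robot side) to the end stops; y points to the lid hinge. Black handle, 29 mm out, on the -y wall. The keeper's hinge bracket stands at (-44, -118), its aluminium catch at (-44, 100 to 133), 61 mm high.
- keeper (a joint): keeper bar's hinge, rad: 0 = level across the rods, in its catch; pi/2 = upright; more leans out over the -y wall (limit 2.2). Starts 1.85 to 2.1. Stiff (0.22 N m): stays where left. Near 0.06 the tip meets the catch's sprung nose; about 8 to 12 N down on the pad snaps it past, and the nose then holds it at 0 (under 0.015). A damper's gold collar under the bar blocks it.
- keeper_hinge (a point): on the keeper's hinge axis, mid-width of the bar, at (-44, -118, 44) mm in the case; the axis runs along case x. The flat aluminium bar is 16 mm wide (along x), 10 mm thick (axis in its mid-plane), 227 mm long from axis to rounded tip; shut, it points to case +y.
- keeper_pad (a point): centre of the outer face (top face when shut) of the bar's orange pad, 22 mm wide, 44 mm long, 175 mm along the bar from the hinge axis; this face lies 7.5 mm from the bar's mid-plane, on the side away from the dampers. Its z axis is the outward normal; its y axis points along the bar to the tip.
- lid (a joint): hinge of the case's lid, rad: 0 = shut on the rim; pi/2 = upright; more leans out over the +y side (limit 2.1). Starts 1.75 to 2.0. Stiff friction hinge (0.75 N m; lid 0.42 kg): the lid stays where it is left and must be pushed down all the way.
- lid_hinge (a point): middle of the lid's hinge line, on the case's +y rim at (0, 140, 62.5) mm in the case; the axis runs along case x. The lid is a blue shell with dark foam inside, 325 by 280 mm, 28 mm deep; shut, it reaches to the -y wall.
- lid_edge (a point): middle of the lid's free edge on its outer face: 280 mm from the hinge line, 28 mm out from the lid's rim plane. Its z axis is the outward normal (up when shut).
- cradle_a: cradle of damper_a: two grey V saddles and an end stop fixed in the case along case x. The cradles lie at y = -62, 0 and +62 mm in the case, in any order. Origin: on the case floor (4 mm above the bench), at the foot of the stop's face, under the damper's axis; x points from the rod end to the stop, y as the case.
- damper_a: damper slipped 24 to 32 mm out, towards the robot: steel, 0.3 to 0.6 kg, slides in its saddles at 2 to 6 N. Origin: centre of its rear face, on its axis; x from rod end to rear. Home = origin at x 0, z 26 mm in its cradle. Going forward from the rear, mm: purple cap 29 dia 0-16; tube 34 dia to 146; gold collar 40 dia to 164; bare rod 12 dia to 214; eyelet 26 dia, 20 wide, to 240.
- cradle_b: cradle of damper_b: two grey V saddles and an end stop fixed in the case along case x. The cradles lie at y = -62, 0 and +62 mm in the case, in any order. Origin: on the case floor (4 mm above the bench), at the foot of the stop's face, under the damper's axis; x points from the rod end to the stop, y as the case.
- damper_b: damper already home: steel, 0.3 to 0.6 kg, slides in its saddles at 2 to 6 N. Origin: centre of its rear face, on its axis; x from rod end to rear. Home = origin at x 0, z 26 mm in its cradle. Going forward from the rear, mm: purple cap 29 dia 0-16; tube 34 dia to 146; gold collar 40 dia to 164; bare rod 12 dia to 214; eyelet 26 dia, 20 wide, to 240.
- cradle_c: cradle of damper_c: two grey V saddles and an end stop fixed in the case along case x. The cradles lie at y = -62, 0 and +62 mm in the case, in any order. Origin: on the case floor (4 mm above the bench), at the foot of the stop's face, under the damper's axis; x points from the rod end to the stop, y as the case.
- damper_c: damper already home: steel, 0.3 to 0.6 kg, slides in its saddles at 2 to 6 N. Origin: centre of its rear face, on its axis; x from rod end to rear. Home = origin at x 0, z 26 mm in its cradle. Going forward from the rear, mm: purple cap 29 dia 0-16; tube 34 dia to 146; gold collar 40 dia to 164; bare rod 12 dia to 214; eyelet 26 dia, 20 wide, to 240.
- spanner: steel combination spanner, 190 mm, lying beside the case's handle side. A bystander: leave it alone. Origin: underside.
- lock_ring: purple ring, 62 mm across, 12 mm high, on the bench at the lid hinge side. A bystander: leave it alone. Origin: underside.
- hammer: hammer lying at the left of the bench. A bystander: leave it alone. Origin: underside.
- spray_can: spray can with red label, 62 mm across, 150 mm high. A bystander: leave it alone. Origin: underside.
- jug: white jug, 100 mm across, 130 mm high, at the right of the bench. A bystander: leave it alone. Origin: underside.
- screwdriver: blue screwdriver lying at the right of the bench. A bystander: leave it alone. Origin: underside.
- gauge: round black pressure gauge, 60 mm across, with brass stem, at the left of the bench. A bystander: leave it alone. Origin: underside.
Things that resemble listed ones, but are neither listed nor needed, are in the scene too. Leave any green or turquoise look-alike of the cradle_a alone.

How it is judged (in metres and radians):
On the way, in this order (a step that is already met when the one before it is completed fails the run):
1. the slipped damper is home against its end stop (within 6 mm) (x of damper_a in the frame of cradle_a above -0.006 m), for 0.2 s.
2. the keeper bar is snapped down in its catch (below 0.015 rad) (value of joint keeper below 0.015 rad), for 0.2 s.
3. the lid is shut (below 0.03 rad) (value of joint lid below 0.03 rad), for 0.2 s.
At the end, for the whole second after the job is handed in: All three dampers lie down in their cradles within 6 mm of their end stops, the keeper bar is snapped down in its catch (below 0.015 rad), the lid is shut (below 0.03 rad), and everything is at rest (value of joint keeper below 0.015 rad and value of joint lid below 0.03 rad and linear speed of damper_a below 0.02 m/s and x of damper_a in the frame of cradle_a above -0.006 m and z of damper_a in the frame of cradle_a below 0.032 m and x of damper_b in the frame of cradle_b above -0.006 m and z of damper_b in the frame of cradle_b below 0.032 m and x of damper_c in the frame of cradle_c above -0.006 m and z of damper_c in the frame of cradle_c below 0.032 m); the robot touches nothing.
It fails at once if the lid is slammed (faster than 1.8 rad/s over the last 0.3 rad) (value of joint lid below 0.3 rad and velocity of joint lid below -1.8 rad/s).
It fails at once if another thing on the bench is shifted by more than 30 mm (distance of any of spanner, lock_ring, hammer, spray_can, jug, screwdriver, gauge from where it was at the start of the episode above 0.03 m).
It also fails if it takes over 72 s, if anything falls off the work surface, if the arm or the gripper's body presses on something with over 40 N, if the wrist force passes 120 N, or if a joint passes its speed limit or range.

## Working session

There is one attempt and no reset: what is moved stays moved. The work goes in short steps, Python scripts to look and compute and a shell command to move; the robot and the scene stay as the last step left them, time stands still between calls to the robot, and variables do not carry over. Pictures are saved under pics/ and viewed, about 8 in all and at most 12, crops included, and the job is handed in when it is done.

```bash
ls; mkdir -p pics; python3 - <<'E'
from cell import ctrl
import cv2,numpy as np
s=ctrl.read_state();print(s)
a=ctrl.get_image("top");b=ctrl.get_image("side")
for n,p in(("top",a),("side",b)):
    cv2.imwrite(f"pics/{n}0.png",p["color"][:,:,::-1]);np.savez(f"{n}0.npz",**{k:p[k] for k in("color","depth","camera_matrix","R","t")})
    for q in("case","damper_a","cradle_a","keeper","keeper_pad","lid","spanner","jug"):
        print(n,q,[(np.round(d["extent"]).astype(int).tolist(),round(d["conf"],2)) for d in ctrl.search_frame(q,p)[:5]])
v=np.vstack([a["color"],b["color"]])[:,:,::-1]
cv2.imwrite("pics/both0.png",cv2.resize(np.hstack([a["color"],b["color"]])[:,:,::-1],(800,300)))
E
```

```text
pics
{'clock': 0.0, 'qpos': array([ 1.17618534,  0.62938668,  0.03841273,  1.518361  , -0.02703481,
        0.99625827, -0.0200103 ]), 'qd': array([ 0.00187309, -0.00090474, -0.00051711,  0.00122455, -0.00041687,
       -0.00038223, -0.00140771]), 'tau': array([ 1.44542469e-04, -5.63414204e+01,  1.22631546e+00, -1.93444848e+01,
        1.09642575e-02,  1.05832180e-02,  2.81788527e-05]), 'eef_pos': array([ 209.74012854, -614.54264593,  209.76451701]), 'tool_rot': array([-3.13969589e+00, -1.95485364e-05,  3.28805522e-01]), 'force': array([-0.11961993, -0.12620491, -0.32225123]), 'torque': array([-0.02744045, -0.05091868,  0.02718752]), 'width': 85.45009932551443}
top case [([252, 205, 194, 125], 0.97), ([189, 203, 71, 126], 0.75)]
top damper_a [([244, 208, 13, 71], 0.86), ([265, 204, 8, 74], 0.8), ([284, 217, 16, 74], 0.66)]
top cradle_a [([211, 129, 23, 50], 0.81), ([285, 191, 20, 44], 0.66), ([358, 282, 18, 55], 0.48), ([190, 204, 66, 127], 0.48)]
top keeper [([324, 229, 50, 7], 0.52), ([253, 206, 196, 125], 0.32)]
top keeper_pad [([325, 230, 49, 8], 0.79), ([282, 217, 11, 75], 0.16)]
top lid [([190, 202, 65, 125], 0.67)]
top spanner [([340, 213, 12, 53], 0.84)]
top jug [([419, 284, 48, 50], 0.63)]
side case [([234, 191, 211, 148], 0.79)]
side damper_a [([258, 200, 61, 51], 0.92), ([280, 194, 64, 43], 0.57), ([243, 209, 61, 49], 0.56)]
side cradle_a [([152, 189, 48, 33], 0.92), ([381, 190, 54, 50], 0.8), ([256, 180, 40, 38], 0.79), ([239, 187, 38, 41], 0.67), ([216, 181, 8, 8], 0.6)]
side keeper [([317, 151, 38, 76], 0.62)]
side keeper_pad [([316, 152, 33, 79], 0.98)]
side lid [([197, 194, 135, 130], 0.95), ([318, 151, 39, 74], 0.29)]
side spanner [([311, 174, 48, 33], 0.82)]
side jug [([423, 154, 44, 53], 0.62), ([218, 256, 26, 22], 0.5), ([216, 181, 12, 10], 0.19)]
```

```bash
python3 - <<'E'
import cv2,numpy as np
a=cv2.imread("pics/top0.png");b=cv2.imread("pics/side0.png")
ca=cv2.resize(a[90:360,100:480],(800,568));cv2.imwrite("pics/ctop.png",ca)
cb=cv2.resize(b[80:340,60:480],(800,495));cv2.imwrite("pics/cside.png",cb)
E
```

```text
(no output)
```

View pics/ctop.png

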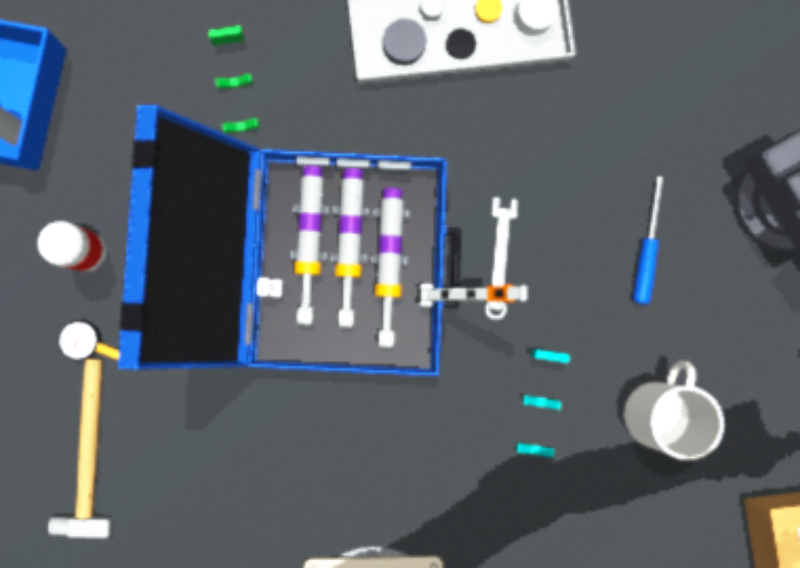

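View pics/cside.png

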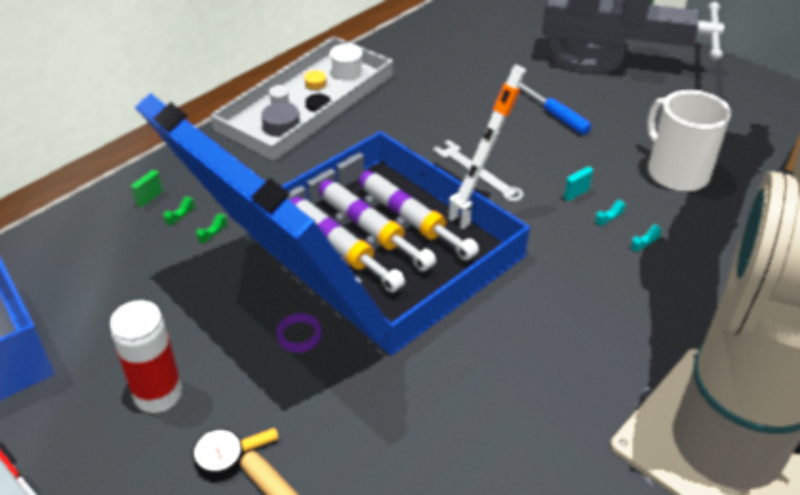

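Slipped damper: the rightmost one at crop (390,260), the one nearest the handle and keeper. The two at (308,240) and (350,240) are home. Green (235,80) and turquoise (545,400) stands are look-alikes, so I leave them alone. The keeper stands at (475,293), leaning out, with the spanner under it. The lid is open on the left. Next I'll measure the geometry.

```bash
cat > h.py <<'E'
import numpy as np,cv2
def cloud(p):
    d=p["depth"];K=p["camera_matrix"];v,u=np.indices(d.shape)
    P=np.stack([(u-K[0,2])/K[0,0]*d,(v-K[1,2])/K[1,1]*d,d],-1)
    return (P-p["t"])@p["R"]   # R^T (P-t)
def hsv(p): return cv2.cvtColor(p["color"],cv2.COLOR_RGB2HSV)
def fr(p,X):
    X=np.atleast_2d(X);c=X@p["R"].T+p["t"];c=c@p["camera_matrix"].T;return c[:,:2]/c[:,2:]
E
python3 - <<'E'
from h import *
for n in("top","side"):
    p=np.load(n+"0.npz");C=cloud(p);H=hsv(p);ok=p["depth"]>0
    print(n,"cam",-p["R"].T@p["t"])
    blue=(H[...,0]>100)&(H[...,0]<125)&(H[...,1]>150)&ok
    m=blue&(C[...,2]>56)&(C[...,2]<67)&(np.abs(C[...,0]-600)<300)&(np.abs(C[...,1])<350)
    X=C[m];print(len(X),X.min(0),X.max(0))
    r=cv2.minAreaRect(X[:,:2].astype(np.float32));print("rim",r)
    for nm,lo,hi,s in(("gold",18,30,150),("purple",130,150,80),("orange",5,16,180)):
        m=(H[...,0]>=lo)&(H[...,0]<=hi)&(H[...,1]>s)&(H[...,2]>80)&ok
        k,l,st,ce=cv2.connectedComponentsWithStats(m.astype(np.uint8))
        for i in range(1,k):
            if st[i,4]>12:
                Y=C[l==i];print(nm,ce[i].round(),st[i,4],np.median(Y,0).round(),Y.min(0).round(),Y.max(0).round())
E
```

```text
top cam [ 436.06083183   49.23208649 1479.87932998]
908 [ 375.03211507 -114.71629689   56.0434239 ] [715.14495763 199.68884784  66.99745789]
rim ((546.1318359375, 41.956756591796875), (300.77911376953125, 325.50146484375), 86.6114730834961)
gold [331.  94.] 109 [ 943. -194.   25.] [ 925. -212.   12.] [ 965. -174.   33.]
gold [246. 217.] 66 [537.  93.  46.] [529.  78.  11.] [547. 113.  56.]
gold [265. 218.] 71 [533.  34.  47.] [524.  14.   2.] [543.  53.  57.]
gold [284. 228.] 66 [501. -24.  45.] [494. -48.   4.] [511.  -7.  56.]
gold [150. 256.] 49 [418. 401.  19.] [405. 384.  -6.] [431. 420.  25.]
purple [248. 171.] 43 [685.  86.  43.] [677.  70.   7.] [693.  99.  47.]
purple [267. 172.] 48 [681.  25.  43.] [673.   8.   4.] [690.  38.  52.]
purple [286. 181.] 43 [651. -35.  42.] [644. -49.   8.] [662. -23.  48.]
purple [247. 195.] 94 [607.  90.  45.] [594.  74.   2.] [621. 111.  57.]
purple [266. 196.] 93 [603.  29.  44.] [590.  13.   9.] [616.  45.  54.]
purple [285. 206.] 92 [571. -31.  44.] [557. -49.  -0.] [584. -15.  53.]
orange [336. 229.] 45 [ 489. -162.  200.] [ 480. -176.  
[... 623 characters left out ...]
[431. 417.  23.]
purple [251. 172.] 36 [650. -36.  39.] [640. -83.   4.] [688. -24.  49.]
purple [230. 177.] 37 [682.  28.  41.] [673.   5.  16.] [690.  33.  47.]
purple [269. 185.] 89 [570. -26.  42.] [554. -83.   3.] [614. -16.  50.]
purple [215. 184.] 17 [686.  80.  43.] [679.  72.  40.] [692.  87.  46.]
purple [247. 190.] 92 [602.  34.  43.] [585. -22.   3.] [642.  44.  50.]
purple [232. 198.] 66 [605.  89.  46.] [396.  45.   6.] [645. 279. 298.]
purple [217. 255.] 217 [504. 245.  10.] [475. 211.  -1.] [538. 271.  15.]
orange [237.  98.] 843 [ 1935. -1274.  -687.] [ 1844. -1889.  -743.] [1959. -501. -647.]
orange [325. 132.] 114 [ 482. -169.  197.] [ 472. -451.   -1.] [ 682. -154.  218.]
```

Case centre is about (544.5, 33), yaw -0.062. The keeper is at about 2.06 rad. The slip is about 28 mm. First I rise and square the tool to the case, with the fingers set so they straddle the rod.

```bash
cat >> h.py <<'E'
from scipy.spatial.transform import Rotation as Ro
O=np.array([544.5,33.2,0]);RC=Ro.from_euler("z",-0.062)
def w(c): return RC.apply(np.asarray(c,float))+O   # case->world
def go(s,tc,rot):
    """print remaining shift (units) to case point tc and turn to Ro rot (in case frame), tool axes"""
    R=Ro.from_euler("xyz",s["tool_rot"]);d=R.inv().apply(w(tc)-s["eef_pos"])/30
    r=(R.inv()*RC*rot).as_rotvec(degrees=True)/6
    print("clock",round(s["clock"],2),"case pos",RC.inv().apply(s["eef_pos"]-O).round(1),"F",np.round(s["force"],1),"w",round(s["width"],1),"| shift",d.round(2),"turn",r.round(2))
down=Ro.from_euler("x",np.pi)
E
python3 -m crank '[[[0,0,-1,0,0,0.95],[0,0,-1,0,0,0.95],[0,0,-1,0,0,0.95],[0,0,-1,0,0,0.95]]]' 0.6
python3 - <<'E'
from h import *
from cell import ctrl
go(ctrl.read_state(),[-62,-62,310],down)
E
```

```text
clock: 1.23
eef_pos: [208.2, -610.5, 326.2]
tool_rot: [-3.124, 0.007, -0.085]
force: [0.2, -1.0, 0.6]
width: 38.6
clock 1.23 case pos [-295.8 -663.3  326.2] F [ 0.2 -1.   0.6] w 38.6 | shift [  7.34 -20.2    0.84] turn [-0.16  0.06 -0.22]
```

```bash
python3 -m crank '[[[0.37,-1,0,0,0,0],[0.37,-1,0,0,0,0],[0.37,-1,0,0,0,0],[0.37,-1,0,0,0,0],[0.37,-1,0,0,0,0],[0.37,-1,0,0,0,0],[0.37,-1,0,0,0,0],[0.37,-1,0,0,0,0],[0.37,-1,0,0,0,0],[0.37,-1,0,0,0,0]]]'
python3 - <<'E'
from h import *
from cell import ctrl
go(ctrl.read_state(),[-62,-62,310],down)
E
```

```text
clock: 2.07
eef_pos: [347.8, -322.3, 335.7]
tool_rot: [3.135, -0.001, -0.105]
force: [0.0, 0.1, 0.8]
width: 16.9
clock 2.07 case pos [-174.3 -367.   335.7] F [0.  0.1 0.8] w 16.9 | shift [  3.31 -10.32   0.79] turn [ 0.07 -0.01 -0.41]
```

```bash
python3 -m crank '[[[0.33,-1,0.05,0,0,-0.04],[0.33,-1,0.05,0,0,-0.04],[0.33,-1,0.05,0,0,-0.04],[0.33,-1,0.05,0,0,-0.04],[0.33,-1,0.05,0,0,-0.04],[0.33,-1,0.05,0,0,-0.04],[0.33,-1,0.05,0,0,-0.04],[0.33,-1,0.05,0,0,-0.04],[0.33,-1,0.05,0,0,-0.04],[0.2,-0.7,0.05,0,0,-0.04]]]'
python3 - <<'E'
from h import *
from cell import ctrl
go(ctrl.read_state(),[-62,-62,110],down)
p=ctrl.get_image("wrist");cv2.imwrite("pics/w1.png",p["color"][:,:,::-1])
C=cloud(p);H=hsv(p);ok=p["depth"]>0
for nm,lo,hi,s in(("gold",18,30,150),("purple",130,150,80)):
    m=(H[...,0]>=lo)&(H[...,0]<=hi)&(H[...,1]>s)&(H[...,2]>80)&ok
    k,l,st,ce=cv2.connectedComponentsWithStats(m.astype(np.uint8))
    for i in range(1,k):
        if st[i,4]>60:
            Y=RC.inv().apply(C[l==i]-O);Y=Y[Y[:,2]>25];print(nm,ce[i].round(),st[i,4],np.percentile(Y,2,0).round(1),np.percentile(Y,98,0).round(1))
E
```

```text
clock: 2.9
eef_pos: [472.7, -23.7, 321.6]
tool_rot: [3.133, -0.01, -0.059]
force: [1.0, -0.2, 0.6]
width: 16.7
clock 2.9 case pos [-68.2 -61.2 321.6] F [ 1.  -0.2  0.6] w 16.7 | shift [ 0.14 -0.03  7.05] turn [ 0.08 -0.09  0.03]
purple [169.   2.] 112 [127.7  44.1  31.3] [135.2  70.8  47.5]
purple [214.   2.] 124 [127.2 -17.7  33.7] [134.9   8.9  47. ]
purple [259.  23.] 262 [100.  -79.6  32.3] [113.7 -51.7  46.9]
purple [173.  62.] 521 [44.  41.6 32.7] [69.8 73.1 49.8]
purple [216.  63.] 494 [ 43.1 -20.   34.9] [68.9 11.9 50. ]
purple [259.  84.] 463 [ 16.1 -82.1  32.8] [ 41.8 -49.7  50. ]
```

View pics/w1.png

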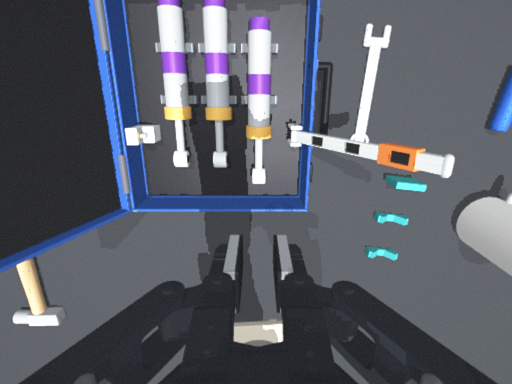

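The view confirms it: the slipped damper's collar is at pixel (259,131), the keeper leans right at (370,147), and the fingers are clear above. By this view the damper axis is at case y of about -64 to -66. I open slightly and descend straight down over the rod.

```bash
python3 -m crank '[[[0.02,0.02,1,0,0,0],[0,0.02,1,0,0,0],[0,0.02,1,0,0,0],[0,0.02,1,0,0,0],[0,0,1,0,0,0],[0,0,1,0,0,0],[0,0,0.8,0,0,0],[0,0,0.5,0,0,0],[0,0,0,0,0,0]]]' 0.42
python3 - <<'E'
from h import *
from cell import ctrl
go(ctrl.read_state(),[-68,-64,20],down)
p=ctrl.get_image("wrist");cv2.imwrite("pics/w2.png",p["color"][:,:,::-1])
E
```

```text
clock: 3.7
eef_pos: [484.0, -19.6, 97.8]
tool_rot: [3.138, -0.025, -0.045]
force: [0.6, -0.5, 0.3]
width: 24.7
clock 3.7 case pos [-57.1 -56.5  97.8] F [ 0.6 -0.5  0.3] w 24.7 | shift [-0.43  0.24  2.59] turn [ 0.03 -0.24  0.17]
```

View pics/w2.png

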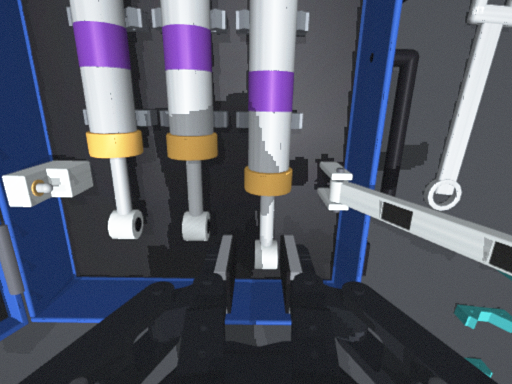

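Fingers centred at column 260, rod at 266. The rod is a few mm to the -y side, as computed. I correct and lower.

```bash
python3 -m crank '[[[-0.2,0.15,0.5,0,-0.12,0.08],[-0.2,0.1,0.5,0,-0.12,0.08],[0,0,0.5,0,0,0],[0,0,0.5,0,0,0],[0,0,0.4,0,0,0],[0,0,0,0,0,0]]]'
python3 - <<'E'
from h import *
from cell import ctrl
go(ctrl.read_state(),[-68,-64,20],down)
E
```

```text
clock: 4.25
eef_pos: [481.2, -28.3, 32.5]
tool_rot: [3.138, -0.018, -0.064]
force: [0.0, 0.1, 0.2]
width: 24.8
clock 4.25 case pos [-59.4 -65.3  32.5] F [0.  0.1 0.2] w 24.8 | shift [-0.29 -0.04  0.41] turn [ 0.03 -0.17 -0.02]
```

```bash
python3 -m crank '[[[-0.2,0,0.15,0,-0.1,0],[-0.1,0.05,0.25,0,-0.07,0],[0,0,0.1,0,0,0],[0.15,0,0,0,0,0],[0.25,0,0,0,0,0],[0.25,0,0,0,0,0],[0.2,0,0,0,0,0],[0.2,0,0,0,0,0]]]'
python3 - <<'E'
from h import *
from cell import ctrl
go(ctrl.read_state(),[-33,-64,20],down)
E
```

```text
clock: 4.92
eef_pos: [502.9, -31.7, 20.5]
tool_rot: [3.138, 0.005, -0.063]
force: [-2.6, 1.8, -0.2]
width: 25.0
clock 4.92 case pos [-37.5 -67.4  20.5] F [-2.6  1.8 -0.2] w 25.0 | shift [ 0.15 -0.11  0.02] turn [ 0.04  0.05 -0.01]
```

```bash
python3 -m crank '[[[0.12,-0.08,0,0,0,0],[0.12,-0.05,0,0,0,0],[0.12,0,0,0,0,0]]]'; python3 -m crank '[[[0.15,0,0,0,0,0],[0.15,0,0,0,0,0]]]'
python3 - <<'E'
from h import *
from cell import ctrl
go(ctrl.read_state(),[-33,-64,20],down)
E
```

```text
clock: 5.17
eef_pos: [510.1, -29.9, 20.0]
tool_rot: [3.135, 0.016, -0.065]
force: [-12.3, 1.2, 7.2]
width: 25.1
clock: 5.33
eef_pos: [509.4, -29.9, 19.4]
tool_rot: [3.133, 0.036, -0.065]
force: [-10.8, 1.8, 9.4]
width: 24.7
clock 5.33 case pos [-31.1 -65.2  19.4] F [-10.8   1.8   9.4] w 24.7 | shift [-0.06 -0.04 -0.02] turn [ 0.08  0.34 -0.02]
```

The push has stalled at 12 N, so it's at the stop. Back off, rise and check.

```bash
python3 -m crank '[[[-0.25,0,0,0,0.15,0],[-0.25,0,0,0,0.15,0],[0,0,-0.6,0,0,0],[0,0,-1,0,0,0],[0,0,-1,0,0,0],[0,0,-1,0,0,0],[0,0,-1,0,0,0],[0,0,-1,0,0,0],[0,0,-1,0,0,0],[0,0,-1,0,0,0],[0,0,-1,0,0,0],[0,0,-0.5,0,0,0]]]' 1
python3 - <<'E'
from h import *
from cell import ctrl
go(ctrl.read_state(),[-44,-230,310],down)
p=ctrl.get_image("wrist");np.savez("w3.npz",**{k:p[k] for k in("color","depth","camera_matrix","R","t")});cv2.imwrite("pics/w3.png",p["color"][:,:,::-1])
C=cloud(p);H=hsv(p);ok=p["depth"]>0
for nm,lo,hi,s in(("gold",18,30,150),("purple",130,150,80),("orange",5,16,180)):
    m=(H[...,0]>=lo)&(H[...,0]<=hi)&(H[...,1]>s)&(H[...,2]>80)&ok
    k,l,st,ce=cv2.connectedComponentsWithStats(m.astype(np.uint8))
    for i in range(1,k):
        if st[i,4]>60:
            Y=RC.inv().apply(C[l==i]-O);Y=Y[Y[:,2]>25];print(nm,ce[i].round(),st[i,4],np.percentile(Y,2,0).round(1),np.percentile(Y,98,0).round(1))
E
```

```text
clock: 6.33
eef_pos: [510.1, -22.6, 308.8]
tool_rot: [3.14, -0.032, -0.062]
force: [-0.6, 1.1, 0.2]
width: 0.2
clock 6.33 case pos [-30.9 -57.8 308.8] F [-0.6  1.1  0.2] w 0.2 | shift [-0.44  5.74 -0.05] turn [ 0.02 -0.3   0.  ]
purple [173.  33.] 280 [128.2  44.4  32.4] [144.   70.7  47.4]
purple [218.  34.] 265 [127.6 -17.7  31.2] [144.    9.1  47.5]
purple [263.  33.] 262 [129.4 -78.5  36.6] [144.  -52.5  47.3]
purple [178.  94.] 485 [44.2 41.6 32.2] [69.9 73.2 49.8]
purple [220.  95.] 469 [ 42.8 -20.   35.3] [68.6 11.9 49.6]
purple [262.  94.] 456 [ 45.5 -81.1  37.2] [ 71.1 -49.2  49.9]
```

All three dampers are now level (caps reach x=144). Next is the keeper. I cross above it to its outer side (y of about -265), then come down to z of about 215 and push its tip towards +y.

```bash
python3 -m crank '[[[-0.1,1,0,0,-0.1,0],[-0.1,1,0,0,-0.1,0],[-0.1,1,0,0,-0.1,0],[-0.1,1,0,0,0,0],[0,1,0,0,0,0],[0,1,0,0,0,0],[0,0.9,0,0,0,0],[0,0.2,0,0,0,0]]]'
python3 - <<'E'
from h import *
from cell import ctrl
go(ctrl.read_state(),[-44,-265,215],down)
p=ctrl.get_image("top");C=cloud(p);H=hsv(p)
m=(H[...,0]>=5)&(H[...,0]<=16)&(H[...,1]>180)&(H[...,2]>80)&(p["depth"]>0)
k,l,st,ce=cv2.connectedComponentsWithStats(m.astype(np.uint8))
for i in range(1,k):
    if st[i,4]>12: print(ce[i],st[i,4],np.median(RC.inv().apply(C[l==i]-O),0))
E
```

```text
clock: 7.05
eef_pos: [502.8, -240.3, 319.6]
tool_rot: [3.137, -0.042, -0.049]
force: [-0.1, -0.6, -0.6]
width: -0.2
clock 7.05 case pos [ -24.7 -275.5  319.6] F [-0.1 -0.6 -0.6] w -0.2 | shift [-0.79 -0.38  3.46] turn [ 0.04 -0.4   0.13]
[335.88679245 228.88679245] 53 [ -43.33370523 -199.87066844  202.44351347]
```

```bash
python3 -m crank '[[[-0.4,-0.1,0.5,0,-0.2,0.1],[-0.3,-0.1,1,0,-0.2,0],[0,0,1,0,0,0],[0,0,0.8,0,0,0],[0,0,0,0,0,0]]]'
python3 - <<'E'
from h import *
from cell import ctrl
go(ctrl.read_state(),[-44,-125,215],down)
E
```

```text
clock: 7.52
eef_pos: [491.7, -230.7, 220.3]
tool_rot: [3.136, -0.016, -0.058]
force: [-0.7, 0.2, -0.2]
width: 0.4
clock 7.52 case pos [ -36.3 -266.7  220.3] F [-0.7  0.2 -0.2] w 0.4 | shift [-0.24 -4.72  0.15] turn [ 0.05 -0.15  0.04]
```

```bash
python3 -m crank '[[[-0.12,-0.6,0.05,0,-0.1,0],[-0.12,-0.6,0.05,0,-0.05,0],[0,-0.6,0,0,0,0],[0,-0.6,0,0,0,0],[0,-0.6,0,0,0,0],[0,-0.6,0,0,0,0],[0,-0.6,0,0,0,0]]]'
python3 - <<'E'
from h import *
from cell import ctrl
go(ctrl.read_state(),[-44,-75,210],down)
E
```

```text
clock: 8.1
eef_pos: [495.2, -136.5, 240.7]
tool_rot: [3.084, -0.024, -0.078]
force: [-7.8, -3.9, 14.9]
width: 0.3
clock 8.1 case pos [ -38.7 -172.5  240.7] F [-7.8 -3.9 14.9] w 0.3 | shift [-0.25 -3.3   0.83] turn [ 0.55 -0.22 -0.16]
```

```bash
python3 - <<'E'
from h import *
from cell import ctrl
p=ctrl.get_image("side");q=ctrl.get_image("wrist")
a=p["color"][20:240,200:400,::-1];cv2.imwrite("pics/k1.png",np.hstack([cv2.resize(a,(400,440)),cv2.resize(q["color"][:,:,::-1],(400,300)).copy() if 0 else cv2.copyMakeBorder(cv2.resize(q["color"][:,:,::-1],(400,300)),0,140,0,0,cv2.BORDER_CONSTANT)]))
E
```

```text
(no output)
```

View pics/k1.png

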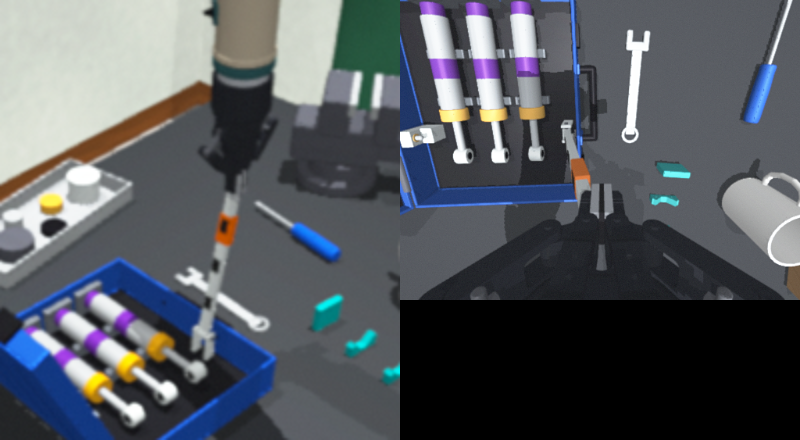

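Side view at (232,190): the bar tip is riding up on the outer finger linkage. I ease off, raise so only the fingertip bears, and carry on.

```bash
python3 -m crank '[[[-0.1,0.4,-0.1,0.25,-0.1,-0.1],[-0.1,0,-0.5,0.25,-0.1,0],[0,-0.4,0,0,0,0],[0,-0.5,0,0,0,0],[0,-0.5,0,0,0,0],[0,-0.5,0,0,0,0]]]'
python3 - <<'E'
from h import *
from cell import ctrl
go(ctrl.read_state(),[-44,-75,230],down)
E
```

```text
clock: 8.7
eef_pos: [499.2, -81.3, 271.2]
tool_rot: [3.139, -0.024, -0.06]
force: [0.3, -0.7, -0.7]
width: -0.0
clock 8.7 case pos [ -38.1 -117.1  271.2] F [ 0.3 -0.7 -0.7] w -0.0 | shift [-0.23 -1.41  1.36] turn [ 0.03 -0.23  0.02]
```

```bash
cat >> h.py <<'E'
def pad(p):
    C=cloud(p);H=hsv(p)
    m=(H[...,0]>=4)&(H[...,0]<=16)&(H[...,1]>170)&(H[...,2]>60)&(p["depth"]>0)
    k,l,st,ce=cv2.connectedComponentsWithStats(m.astype(np.uint8))
    for i in range(1,k):
        Y=np.median(RC.inv().apply(C[l==i]-O),0)
        if st[i,4]>8 and abs(Y[0]+44)<40 and -260<Y[1]<120:
            print("pad",ce[i].round(),st[i,4],Y.round(1),"angle~",round(float(np.arctan2(Y[2]-44,Y[1]+118)),2))
E
python3 - <<'E'
from h import *
from cell import ctrl
for n in("side","wrist","top"): pad(ctrl.get_image(n))
E
```

```text
pad [312. 135.] 108 [ -51.5 -146.5  218.4] angle~ 1.73
pad [301. 205.] 459 [ -35.  -146.7  224.6] angle~ 1.73
```

The fingers slipped over the tip (keeper now at 1.73). I retreat over it and turn the tool 90° so the clean flat side of the fingers leads.

```bash
python3 -m crank '[[[-0.1,0,-1,0,-0.1,0],[-0.1,1,0,0,-0.1,0],[0,1,0,0,0,0],[0,1,0,0,0,0],[0,0,0,0,0,-1],[0,0,0,0,0,-1],[0,0,0,0,0,-1],[0,0,0,0,0,-1],[0,0,0,0,0,-1],[0,0,0,0,0,-1],[0,0,0,0,0,-1],[0,0,0,0,0,-1]]]'
python3 -m crank '[[[0,0,0,0,0,-1],[0,0,0,0,0,-1],[0,0,0,0,0,-1],[0,0,0,0,0,-1],[0,0,0,0,0,-1],[0,0,0,0,0,-1],[0,0,0,0,0,-0.5]]]'
python3 - <<'E'
from h import *
from cell import ctrl
s=ctrl.read_state();print(s["qpos"].round(2))
go(s,[-44,-205,235],Ro.from_euler("z",np.pi/2)*down)
E
```

```text
clock: 9.85
eef_pos: [488.5, -179.6, 304.6]
tool_rot: [3.128, 0.005, 0.815]
force: [0.6, 0.8, -0.1]
width: -0.1
clock: 10.43
eef_pos: [488.5, -183.9, 305.3]
tool_rot: [3.132, 0.018, 1.527]
force: [0.3, 0.4, 0.3]
width: 0.1
[ 0.58  0.35 -0.39  1.74  0.17  1.06  0.08]
clock 10.43 case pos [ -42.5 -220.2  305.3] F [0.3 0.4 0.3] w 0.1 | shift [ 0.55 -0.06  2.34] turn [0.09 0.17 0.17]
```

```bash
python3 -m crank '[[[0,0,0.8,0.05,0.1,0.1],[0,0,0.8,0,0,0],[0,0,0.8,0,0,0],[0.5,0,0.1,0,0,0],[0.5,0,0,0,0,0],[0.5,0,0,0,0,0],[0.5,0,0,0,0,0],[0.5,0,0,0,0,0]]]'
python3 - <<'E'
from h import *
from cell import ctrl
go(ctrl.read_state(),[-44,-73,212],Ro.from_euler("z",np.pi/2)*down)
pad(ctrl.get_image("side"))
E
```

```text
clock: 11.1
eef_pos: [494.3, -118.6, 226.8]
tool_rot: [3.133, 0.016, 1.502]
force: [-0.6, -1.7, 1.5]
width: -0.2
clock 11.1 case pos [ -40.7 -154.6  226.8] F [-0.6 -1.7  1.5] w -0.2 | shift [ 2.73 -0.13  0.45] turn [ 0.08  0.16 -0.06]
pad [309. 136.] 103 [ -52.  -132.1  219.2] angle~ 1.65
```

Working cleanly. Continue.

```bash
python3 -m crank '[[[0.5,-0.05,0,0.05,0.1,0],[0.5,-0.05,0,0,0.05,0],[0.5,0,0.05,0,0,0],[0.5,0,0.05,0,0,0],[0.5,0,0.1,0,0,0],[0.5,0,0.1,0,0,0],[0.3,0,0.1,0,0,0]]]'
python3 - <<'E'
from h import *
from cell import ctrl
go(ctrl.read_state(),[-44,-41,197],Ro.from_euler("z",np.pi/2)*down)
pad(ctrl.get_image("side"))
E
```

```text
clock: 11.73
eef_pos: [498.8, -14.4, 215.2]
tool_rot: [3.136, 0.0, 1.498]
force: [1.2, -0.8, -0.4]
width: -0.1
clock 11.73 case pos [-42.7 -50.3 215.2] F [ 1.2 -0.8 -0.4] w -0.1 | shift [ 0.31 -0.05  0.61] turn [ 0.05  0.   -0.1 ]
pad [287. 154.] 63 [-55.8 -48.5 206.7] angle~ 1.17
```

```bash
python3 -m crank '[[[0.4,0,0.3,0,0,0],[0.4,0,0.4,0,0,0],[0.3,0,0.4,0,0,0],[0.3,0,0.4,0,0,0],[0.3,0,0.4,0,0,0],[0.2,0,0.3,0,0,0]]]'
python3 - <<'E'
from h import *
from cell import ctrl
go(ctrl.read_state(),[-44,35,119],Ro.from_euler("z",np.pi/2)*down)
pad(ctrl.get_image("side"))
E
```

```text
clock: 12.28
eef_pos: [506.9, 53.1, 151.9]
tool_rot: [3.127, -0.011, 1.499]
force: [-0.0, 1.2, 1.3]
width: 0.2
clock 12.28 case pos [-38.8  17.5 151.9] F [-0.   1.2  1.3] w 0.2 | shift [ 0.57 -0.2   1.1 ] turn [ 0.14 -0.11 -0.1 ]
pad [270. 178.] 50 [-55.6  13.9 161. ] angle~ 0.73
```

```bash
python3 -m crank '[[[0.25,-0.1,0.4,0.1,0,0],[0.25,-0.1,0.4,0,-0.05,0],[0.15,0,0.5,0,0,0],[0.1,0,0.5,0,0,0],[0.1,0,0.4,0,0,0],[0,0,0.2,0,0,0]]]'
python3 - <<'E'
from h import *
from cell import ctrl
go(ctrl.read_state(),[-44,55,60],Ro.from_euler("z",np.pi/2)*down)
pad(ctrl.get_image("side"))
E
```

```text
clock: 12.83
eef_pos: [504.4, 78.4, 75.2]
tool_rot: [3.138, -0.004, 1.494]
force: [-0.7, 0.9, 0.0]
width: 0.2
clock 12.83 case pos [-42.8  42.6  75.2] F [-0.7  0.9  0. ] w 0.2 | shift [ 0.41 -0.05  0.51] turn [ 0.04 -0.04 -0.14]
pad [260. 203.] 77 [-54.1  51.7  93.9] angle~ 0.29
```

```bash
python3 -m crank '[[[0.2,0,0.2,0,0,-0.05],[0.2,0,0.2,0,0,-0.05],[0.05,0,0.2,0,0,0],[0,0,0.2,0,0,0]]]'; python3 -m crank '[[[0,0,0.2,0,0,0],[0,0,0.25,0,0,0],[0,0,0.3,0,0,0]]]'
python3 - <<'E'
from h import *
from cell import ctrl
go(ctrl.read_state(),[-44,57,51.5],Ro.from_euler("z",np.pi/2)*down)
E
```

```text
clock: 13.22
eef_pos: [506.2, 90.8, 49.9]
tool_rot: [3.137, -0.003, 1.502]
force: [0.0, -0.1, 0.9]
width: 0.1
clock: 13.47
eef_pos: [507.5, 92.0, 28.8]
tool_rot: [3.134, -0.003, 1.502]
force: [-19.9, -3.7, 128.1]
width: -0.1
clock 13.47 case pos [-40.6  56.4  28.8] F [-19.9  -3.7 128.1] w -0.1 | shift [ 0.02 -0.11 -0.76] turn [ 0.07 -0.03 -0.06]
```

That force reading (128 N) is too high, and the TCP is lower than expected. I lift off at once and look.

```bash
python3 -m crank '[[[0,0,-0.6,0,0,0],[0,0,-1,0,0,0],[0,0,-1,0,0,0],[0,0,-1,0,0,0],[-0.5,0,-1,0,0,0],[-0.5,0,-0.8,0,0,0]]]'
python3 - <<'E'
from h import *
from cell import ctrl
go(ctrl.read_state(),[-44,57,51.5],Ro.from_euler("z",np.pi/2)*down)
p=ctrl.get_image("side");pad(p);q=ctrl.get_image("wrist");pad(q)
a=p["color"][110:270,150:350,::-1]
cv2.imwrite("pics/k2.png",np.hstack([cv2.resize(a,(400,320)),cv2.resize(q["color"][:,:,::-1],(400,320))]))
E
```

```text
clock: 13.97
eef_pos: [501.8, 63.9, 192.3]
tool_rot: [3.141, -0.002, 1.509]
force: [1.0, -0.8, -0.8]
width: -0.2
clock 13.97 case pos [-44.5  28.  192.3] F [ 1.  -0.8 -0.8] w -0.2 | shift [0.96 0.02 4.7 ] turn [ 0.   -0.02  0.  ]
pad [258. 215.] 130 [-49.1  52.1  50.7] angle~ 0.04
pad [245. 127.] 16 [-54.3  74.   53. ] angle~ 0.05
pad [244. 149.] 16 [-55.7  49.2  52.9] angle~ 0.05
pad [247. 160.] 21 [-54.8  36.3  53.1] angle~ 0.06
```

View pics/k2.png

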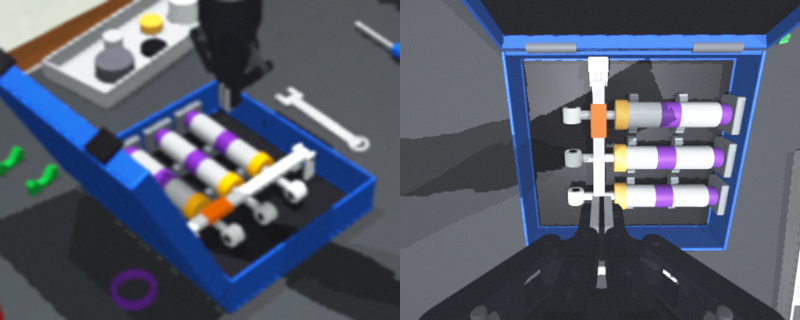

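The side view shows the bar flat across the rods, tip in the catch (pad at (215,210)), and the pad height matches about 0 rad. The cloud puts the bar at x of about -52, so the fingers may have half missed the pad. I check dampers and bar numerically before the lid.

```bash
python3 -m crank '[[[-1,0,-1,0,0,0],[-1,0,-1,0,0,0],[-1,0,-1,0,0,0],[-1,0,-1,0,0,0],[-0.8,0,-0.5,0,0,0],[0,0,0,0,0,0]]]'
python3 - <<'E'
from h import *
from cell import ctrl
go(ctrl.read_state(),[0,-100,300],Ro.from_euler("z",np.pi/2)*down)
for n in("wrist","top"):
    p=ctrl.get_image(n);print(n);pad(p)
    np.savez(f"{n}5.npz",**{k:p[k] for k in("color","depth","camera_matrix","R","t")})
    C=cloud(p);H=hsv(p);ok=p["depth"]>0;P=RC.inv().apply((C-O).reshape(-1,3)).reshape(C.shape)
    for nm,lo,hi,s in(("gold",18,30,150),("purple",130,150,80)):
        m=(H[...,0]>=lo)&(H[...,0]<=hi)&(H[...,1]>s)&(H[...,2]>80)&ok&(abs(P[...,0])<160)&(abs(P[...,1])<140)
        k,l,st,ce=cv2.connectedComponentsWithStats(m.astype(np.uint8))
        for i in range(1,k):
            if st[i,4]>30:
                Y=P[l==i];Y=Y[Y[:,2]>25];print(nm,ce[i].round(),st[i,4],np.percentile(Y,3,0).round(1),np.percentile(Y,97,0).round(1))
    m=(H[...,1]<40)&(H[...,2]>150)&(P[...,0]>-80)&(P[...,0]<-20)&(P[...,2]>44)&(P[...,2]<60)
    for y in(-100,-80,-35,0,30,90):
        Y=P[m&(abs(P[...,1]-y)<6)]
        if len(Y)>5: print("bar y",y,len(Y),"z",np.median(Y[:,2]).round(1),"x",np.percentile(Y[:,0],[5,95]).round(1))
E
```

```text
clock: 14.57
eef_pos: [492.9, -83.4, 325.2]
tool_rot: [3.14, -0.001, 1.508]
force: [0.9, -1.2, -0.4]
width: -0.1
clock 14.57 case pos [ -44.3 -119.5  325.2] F [ 0.9 -1.2 -0.4] w -0.1 | shift [0.65 1.47 0.84] turn [ 0.02 -0.01 -0.01]
wrist
purple [332.  19.] 561 [44.5 41.7 36.7] [70.  73.7 49.9]
purple [389.  20.] 259 [128.9  44.1  35.3] [144.2  70.2  46.9]
purple [328.  68.] 476 [ 43.4 -19.1  37.5] [69.  11.7 49.9]
purple [382.  68.] 221 [127.9 -17.7  36.7] [143.9   9.1  46.9]
purple [325. 111.] 425 [ 44.7 -80.7  37.4] [ 70.6 -50.   49.7]
purple [377. 111.] 195 [129.3 -79.7  35.5] [143.8 -53.   46.8]
bar y -100 80 z 50.8 x [-52.4 -38.7]
bar y -80 80 z 50.8 x [-52.2 -38.8]
bar y -35 83 z 51.1 x [-51.9 -38.9]
bar y 0 110 z 50.4 x [-53.  -37.5]
bar y 30 81 z 50.8 x [-52.7 -37.6]
top
gold [246. 217.] 67 [-18.5  44.2  36.9] [-2.8 79.3 53.3]
gold [265. 218.] 72 [-19.4 -17.   29.2] [-3.3 18.6 54.9]
gold [284. 219.] 76 [-17.9 -79.9  30.8] [ -2.1 -42.7  53.8]
gold [247. 227.] 86 [-52.9  38.7  46.5] [-33.3  74.   56.2]
purple [248. 171.] 44 [129.6  48.5  31.7] [144.   74.6  48.9]
purple [267. 172.] 48 [129.2 -12.8  32.7] [143.8  13.2  48.5]
purple [287. 172.] 43 [131.4 -74.3  31.3] [145.6 -48.1  50. ]
purple [247. 195.] 96 [45.9 47.3 35.6] [71.7 76.8 51.8]
purple [266. 196.] 91 [ 45.4 -16.1  35.1] [70.9 15.9 51.3]
purple [285. 197.] 95 [ 47.2 -77.5  31.9] [ 72.1 -45.2  52. ]
bar y -100 18 z 51.0 x [-48.2 -35.4]
bar y -80 19 z 50.6 x [-49.3 -36.5]
bar y -35 19 z 48.1 x [-48.3 -35.4]
bar y 0 21 z 49.6 x [-77.8 -37.2]
bar y 30 15 z 49.4 x [-48.3 -35.4]
bar y 90 19 z 49.5 x [-48.4 -35.2]
```

Bar top is flat (z of 50.8 at both ends), so the keeper is at 0. All dampers are home. Now I go over the lid to its outside, and measure the lid angle.

```bash
python3 -m crank '[[[0.3,0.15,-1,0,0,0],[0.5,0.15,-1,0,0,0],[1,0.15,-0.6,0,0,0],[1,0.15,0,0,0,0],[1,0.15,0,0,0,0],[1,0.15,0,0,0,0],[1,0.15,0,0,0,0],[1,0.15,0,0,0,0],[1,0.15,0,0,0,0],[1,0,0,0,0,0]]]'
python3 - <<'E'
from h import *
from cell import ctrl
go(ctrl.read_state(),[0,320,410],Ro.from_euler("z",np.pi/2)*down)
p=np.load("top5.npz");C=cloud(p);H=hsv(p);P=RC.inv().apply((C-O).reshape(-1,3)).reshape(C.shape)
m=(p["depth"]>0)&(abs(P[...,0])<170)&(P[...,1]>140)&(P[...,1]<300)&(P[...,2]>100)
Y=P[m];print(len(Y))
for z in range(110,350,30):
    k=abs(Y[:,2]-z)<8
    if k.any(): print(z,np.percentile(Y[k,1],[5,50,95]).round(1))
print("top",np.percentile(Y,99,0), )
E
```

```text
clock: 15.5
eef_pos: [540.5, 202.6, 385.6]
tool_rot: [-3.108, -0.005, 1.519]
force: [0.1, -1.3, -0.2]
width: 0.2
clock 15.5 case pos [-14.5 168.8 385.6] F [ 0.1 -1.3 -0.2] w 0.2 | shift [ 5.04  0.51 -0.81] turn [-0.32 -0.04  0.1 ]
5899
110 [170.2 175.1 179.2]
140 [182.2 188.  192.3]
170 [195.7 200.6 204.9]
200 [208.5 213.2 217.6]
230 [221.8 226.  230.5]
260 [233.2 238.6 242.6]
290 [243.5 250.1 252.6]
320 [248.3 259.  271.3]
top [160.08569749 273.28490699 327.20662962]
```

```bash
python3 -m crank '[[[1,0.15,0,-0.15,0,0],[1,0.15,0,-0.1,0,0],[1,0.1,0,0,0,0],[1,0,0,0,0,0],[0.9,0,0,0,0,0],[0.5,0,0.1,0,0,0],[0,0,0.3,0,0,0]]]'
python3 - <<'E'
from h import *
from cell import ctrl
go(ctrl.read_state(),[0,328,285],Ro.from_euler("z",np.pi/2)*down)
E
```

```text
clock: 16.08
eef_pos: [543.6, 395.2, 356.5]
tool_rot: [-3.111, -0.005, 1.551]
force: [-1.5, -0.2, -0.1]
width: -0.2
clock 16.08 case pos [-23.3 361.2 356.5] F [-1.5 -0.2 -0.1] w -0.2 | shift [-1.15  0.8   2.35] turn [-0.3  -0.05  0.4 ]
```

```bash
python3 -m crank '[[[-0.5,0.3,0.4,-0.1,0,0.2],[-0.4,0.3,0.6,-0.1,0,0.2],[-0.3,0.2,0.7,-0.1,0,0],[0,0,0.6,0,0,0],[-0.3,0,0.1,0,0,0],[-0.4,0,0,0,0,0],[-0.4,0,0,0,0,0]]]'
python3 - <<'E'
from h import *
from cell import ctrl
go(ctrl.read_state(),[0,200,285],Ro.from_euler("z",np.pi/2)*down)
E
```

```text
clock: 16.67
eef_pos: [547.8, 330.2, 260.7]
tool_rot: [-3.117, 0.006, 1.53]
force: [0.8, 0.1, 0.1]
width: -0.5
clock 16.67 case pos [-15.2 296.6 260.7] F [0.8 0.1 0.1] w -0.5 | shift [-3.24  0.42 -0.8 ] turn [-0.23  0.06  0.2 ]
```

```bash
python3 -m crank '[[[0.05,0.2,-0.5,-0.1,0,0.1],[0,0.1,-0.5,-0.1,0,0.1],[-0.4,0,0,0,0,0],[-0.4,0,0,0,0,0],[-0.5,0,0,0,0,0],[-0.5,0,0,0,0,0],[-0.5,0,0,0,0,0],[-0.5,0,0,0,0,0]]]'
python3 - <<'E'
from h import *
from cell import ctrl
go(ctrl.read_state(),[0,150,290],Ro.from_euler("z",np.pi/2)*down)
E
```

```text
clock: 17.33
eef_pos: [546.2, 258.1, 289.2]
tool_rot: [-3.139, -0.016, 1.525]
force: [0.5, 4.4, 3.6]
width: -0.1
clock 17.33 case pos [-12.2 224.5 289.2] F [0.5 4.4 3.6] w -0.1 | shift [-2.49  0.37 -0.07] turn [-0.03 -0.15  0.15]
```

```bash
python3 -m crank '[[[-0.5,0.1,0,0,-0.1,0.1],[-0.5,0.1,0,0,-0.05,0],[-0.5,0,0,0,0,0],[-0.5,0,0,0,0,0],[-0.5,0,0,0,0,0],[-0.5,0,0,0,0,0],[-0.5,0,0,0,0,0]]]'
python3 - <<'E'
from h import *
from cell import ctrl
go(ctrl.read_state(),[0,90,285],Ro.from_euler("z",np.pi/2)*down)
E
```

```text
clock: 17.92
eef_pos: [543.6, 149.9, 288.3]
tool_rot: [-3.139, -0.007, 1.52]
force: [0.5, 3.1, -0.6]
width: -0.1
clock 17.92 case pos [ -8.2 116.4 288.3] F [ 0.5  3.1 -0.6] w -0.1 | shift [-0.88  0.26  0.1 ] turn [-0.03 -0.06  0.11]
```

```bash
python3 -m crank '[[[-0.5,0.1,0,0,0,0.1],[-0.5,0.1,0.1,0,0,0],[-0.5,0,0.2,0,0,0],[-0.5,0,0.2,0,0,0],[-0.4,0,0.25,0,0,0],[-0.4,0,0.25,0,0,0]]]'
python3 - <<'E'
from h import *
from cell import ctrl
go(ctrl.read_state(),[0,-5,240],Ro.from_euler("z",np.pi/2)*down)
E
```

```text
clock: 18.42
eef_pos: [541.1, 54.0, 254.7]
tool_rot: [-3.134, -0.0, 1.507]
force: [1.1, 0.3, 2.0]
width: 0.3
clock 18.42 case pos [ -4.7  20.6 254.7] F [1.1 0.3 2. ] w 0.3 | shift [-0.85  0.16  0.49] turn [-0.07 -0.   -0.02]
```

```bash
python3 -m crank '[[[-0.4,0,0.3,0,0,0],[-0.35,0,0.35,0,0,0],[-0.3,0,0.35,0,0,0],[-0.3,0,0.35,0,0,0],[-0.2,0,0.35,0,0,0]]]'
python3 - <<'E'
from h import *
from cell import ctrl
go(ctrl.read_state(),[0,-65,180],Ro.from_euler("z",np.pi/2)*down)
p=ctrl.get_image("side");C=cloud(p);P=RC.inv().apply((C-O).reshape(-1,3)).reshape(C.shape);H=hsv(p)
m=(p["depth"]>0)&(H[...,0]>100)&(H[...,0]<125)&(H[...,1]>150)&(abs(P[...,0])<170)&(P[...,2]>75)&(abs(P[...,1])<200)
for x in(-140,-100,100):
    Y=P[m&(abs(P[...,0]-x)<20)]
    if len(Y)>20: f=np.polyfit(Y[:,1],Y[:,2],1);print(x,len(Y),"slope angle",np.arctan(-f[0]).round(3))
E
```

```text
clock: 18.83
eef_pos: [536.1, -3.5, 198.9]
tool_rot: [-3.133, 0.006, 1.503]
force: [-0.1, -0.3, 2.4]
width: 0.1
clock 18.83 case pos [ -6.1 -37.1 198.9] F [-0.1 -0.3  2.4] w 0.1 | shift [-0.92  0.21  0.63] turn [-0.08  0.06 -0.05]
-140 1569 slope angle 0.595
-100 1493 slope angle 0.596
100 1097 slope angle 0.596
```

Lid at 0.596 rad and following smoothly. Keep going gently.

```bash
python3 -m crank '[[[-0.25,0,0.3,0,0,0],[-0.25,0,0.3,0,0,0],[-0.2,0,0.3,0,0,0],[-0.2,0,0.3,0,0,0],[-0.15,0,0.3,0,0,0],[-0.1,0,0.3,0,0,0]]]'
python3 - <<'E'
from h import *
from cell import ctrl
go(ctrl.read_state(),[0,-95,80],Ro.from_euler("z",np.pi/2)*down)
E
```

```text
clock: 19.38
eef_pos: [530.2, -43.6, 137.5]
tool_rot: [-3.128, 0.007, 1.503]
force: [1.1, -0.0, 1.8]
width: -0.3
clock 19.38 case pos [ -9.5 -77.5 137.5] F [ 1.1 -0.   1.8] w -0.3 | shift [-0.57  0.35  1.92] turn [-0.13  0.07 -0.06]
```

```bash
python3 -m crank '[[[-0.2,0.1,0.25,0,0,0],[-0.15,0.1,0.25,0,0,0],[-0.1,0,0.25,0,0,0],[0,0,0.25,0,0,0],[0,0,0.2,0,0,0]]]'
python3 - <<'E'
from h import *
from cell import ctrl
go(ctrl.read_state(),[0,-95,80],Ro.from_euler("z",np.pi/2)*down)
E
```

```text
clock: 19.8
eef_pos: [533.8, -60.7, 96.4]
tool_rot: [-3.125, 0.009, 1.502]
force: [0.7, -0.1, 0.7]
width: -0.1
clock 19.8 case pos [ -4.8 -94.4  96.4] F [ 0.7 -0.1  0.7] w -0.1 | shift [-0.01  0.17  0.54] turn [-0.16  0.08 -0.06]
```

```bash
for i in 1; do python3 -m crank '[[[0,0,0.12,0,0,0],[0,0,0.12,0,0,0]]]'; done; python3 -m crank '[[[0,0,0.12,0,0,0]]]'
python3 - <<'E'
from h import *
from cell import ctrl
p=ctrl.get_image("side");C=cloud(p);P=RC.inv().apply((C-O).reshape(-1,3)).reshape(C.shape);H=hsv(p)
m=(p["depth"]>0)&(H[...,0]>100)&(H[...,0]<125)&(H[...,1]>150)&(abs(P[...,0])<170)&(P[...,2]>75)&(abs(P[...,1])<200)
for x in(-140,-100,100):
    Y=P[m&(abs(P[...,0]-x)<20)]
    if len(Y)>20: f=np.polyfit(Y[:,1],Y[:,2],1);print(x,len(Y),"slope angle",np.arctan(-f[0]).round(3))
E
```

```text
clock: 19.97
eef_pos: [533.4, -61.1, 87.7]
tool_rot: [-3.124, 0.009, 1.502]
force: [-0.6, -0.8, 1.4]
width: 0.2
clock: 20.05
eef_pos: [533.4, -61.1, 83.7]
tool_rot: [-3.124, 0.009, 1.503]
force: [-0.3, -0.4, 0.5]
width: -0.1
-140 1241 slope angle 0.064
-100 1162 slope angle 0.063
100 901 slope angle 0.063
```

```bash
python3 -m crank '[[[0,0,0.12,0,0,0],[0,0,0.12,0,0,0]]]'; python3 -m crank '[[[0,0,0.1,0,0,0]]]';python3 -m crank '[[[0,0,0.07,0,0,0]]]'
```

```text
clock: 20.27
eef_pos: [533.2, -60.7, 76.1]
tool_rot: [-3.124, 0.009, 1.503]
force: [-0.4, -1.1, 1.3]
width: -0.0
clock: 20.35
eef_pos: [533.2, -60.6, 72.9]
tool_rot: [-3.124, 0.009, 1.503]
force: [-0.1, -1.0, 0.9]
width: -0.2
clock: 20.43
eef_pos: [533.2, -60.6, 70.5]
tool_rot: [-3.124, 0.009, 1.503]
force: [-0.1, -1.0, -0.1]
width: 0.1
```

```bash
python3 -m crank '[[[0,0,0.07,0,0,0]]]'; python3 -m crank '[[[0,0,0.07,0,0,0]]]';python3 - <<'E'
from h import *
from cell import ctrl
for n in("side","top"):
    p=ctrl.get_image(n);C=cloud(p);P=RC.inv().apply((C-O).reshape(-1,3)).reshape(C.shape);H=hsv(p)
    m=(p["depth"]>0)&(H[...,0]>100)&(H[...,0]<125)&(H[...,1]>150)&(abs(P[...,0])<170)&(P[...,2]>75)&(abs(P[...,1])<200)
    for x in(-140,-100,100):
        Y=P[m&(abs(P[...,0]-x)<20)]
        if len(Y)>20: f=np.polyfit(Y[:,1],Y[:,2],1);print(n,x,len(Y),"angle",np.arctan(-f[0]).round(3),"z at -120",np.polyval(f,-120).round(1))
E
```

```text
clock: 20.52
eef_pos: [533.4, -60.7, 69.5]
tool_rot: [-3.125, 0.01, 1.503]
force: [-6.6, -0.5, 35.5]
width: 0.4
clock: 20.6
eef_pos: [533.4, -60.7, 69.6]
tool_rot: [-3.125, 0.011, 1.503]
force: [-7.4, -0.0, 31.3]
width: 0.0
side -140 1187 angle 0.005 z at -120 91.0
side -100 1119 angle 0.005 z at -120 91.4
side 100 848 angle 0.006 z at -120 91.7
top -140 998 angle -0.003 z at -120 90.4
top -100 1182 angle -0.004 z at -120 90.6
top 100 1036 angle -0.001 z at -120 91.3
```

Lid shut at about 0 rad with firm contact. Lift away and check.

```bash
python3 -m crank '[[[0,0,-0.3,0,0,0],[0,0,-0.7,0,0,0],[0,0,-1,0,0,0],[0,0,-1,0,0,0],[0,0,-1,0,0,0],[-0.5,0,-1,0,0,0],[-0.5,0,-0.5,0,0,0],[0,0,0,0,0,0],[0,0,0,0,0,0]]]';python3 - <<'E'
from h import *
from cell import ctrl
for n in("side","top"):
    p=ctrl.get_image(n);C=cloud(p);P=RC.inv().apply((C-O).reshape(-1,3)).reshape(C.shape);H=hsv(p)
    m=(p["depth"]>0)&(H[...,0]>100)&(H[...,0]<125)&(H[...,1]>150)&(abs(P[...,0])<170)&(P[...,2]>75)&(abs(P[...,1])<200)
    for x in(-140,100):
        Y=P[m&(abs(P[...,0]-x)<20)]
        if len(Y)>20: f=np.polyfit(Y[:,1],Y[:,2],1);print(n,x,len(Y),"angle",np.arctan(-f[0]).round(3),"z at -120",np.polyval(f,-120).round(1))
    cv2.imwrite(f"pics/end_{n}.png",p["color"][:,:,::-1])
a=cv2.imread("pics/end_top.png");b=cv2.imread("pics/end_side.png");cv2.imwrite("pics/end.png",cv2.resize(np.hstack([a,b]),(800,300)))
E
```

```text
clock: 21.45
eef_pos: [534.3, -85.9, 244.2]
tool_rot: [-3.127, 0.008, 1.509]
force: [0.1, 0.1, -0.3]
width: -0.3
side -140 1192 angle 0.007 z at -120 91.2
side 100 853 angle 0.005 z at -120 91.4
top -140 730 angle -0.002 z at -120 90.6
top 100 1012 angle -0.002 z at -120 91.1
```

View pics/end.png

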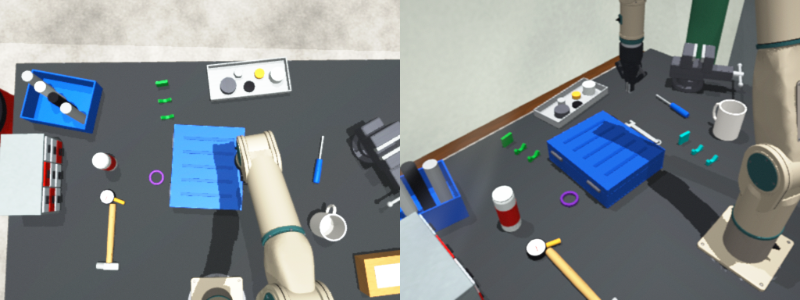

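The lid is shut flat (top view (208,165), side view (605,155)), the arm is clear above it, and the visible bystanders look undisturbed. Handing in.

```bash
python3 -c "
from cell import ctrl
print(ctrl.finish_job())"
```

```text
the job is handed in; nothing more can be done
None
```

All three steps are done and the job is handed in at about 21.5 s. However, one wrist force reading passed the 120 N limit, which may fail the run.

**What I did:** I pushed the slipped damper (the one nearest the handle) about 28 mm home until it stalled against the stop at about 12 N. I then swung the keeper bar over, pressed it into its catch, lowered the lid slowly, and lifted the arm clear.

**Last checks:**
- **Dampers:** all three caps were level at the stops (within about 2 mm) and lay low in their cradles. This was checked before the lid closed.
- **Keeper:** the bar's top face was level along its length (about 0 rad), also checked before the lid closed.
- **Lid:** it measured between -0.002 and 0.007 rad after the arm let go, and it came down without slamming.
- **Bystanders:** those visible in the last picture looked unmoved. I did not measure how far any of them shifted.

**What went wrong:**
- **Force:** while pressing the keeper, one reading was 128 N upward. With the fingers shut, they made contact when the reported tool tip was about 20 mm below the surface. I pressed in steps that were too large, then lifted off at once.
- **First keeper push:** the bar tip rode up the outside of the fingers and the fingers slipped over it. I turned the tool 90° and the second push worked.

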